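# Complete the glaze-sample caddy and lift it level

## Task

Put the stray yellow-lidded glaze pot back upright into its own hole in the carrying caddy, the one marked with the yellow chip; set it down rather than dropping it, and let go of it. Then take the caddy by its handle, lift it straight off the bench and finish while still holding it in the air, level and steady, with its underside about 10 cm above the bench and every pot in its hole. Never tip a pot or the caddy, and leave the other things on the bench where they are.

Things in the scene. Friction and masses are not known exactly. Their poses are not given: they have to be found in the camera images.
- caddy: Plywood pot caddy, 236 (x) x 206 (y) mm, loose on the bench, about 0.8 kg with all pots. Origin: centre of underside, z up. A 12 mm centre board along x (y = 0) carries the handle bar. Three holes each side, dia. 56 mm, 80 mm apart; deck top 34 mm up, base inside 8 mm up, lids of stored pots reach 78 mm up. Chips (44 x 10 mm on the deck's edge, 44 x 22 mm on the side) mark each hole's colour.
- handle (a point): Centre of the caddy's handle bar, 127 mm above the caddy's underside. The bar is 150 mm long along the caddy's x, 18 mm thick (y), 26 mm high (z), top at 140 mm; both sides are free, with a hand hole 28 mm high and 110 mm long beneath it. The loaded caddy's weight lies within about 10 mm of below this point. Axes as the caddy's.
- pot_yellow: The stray glaze pot: upright white screw-lid pot with a yellow lid and a yellow band, standing on the bench, about 75 g. Body dia. 50 mm, 53 mm high; lid dia. 52 mm from 53 to 70 mm above the underside. Origin: centre of its underside; z up.
- slot_yellow (a point): Hole of the caddy marked with the yellow chip, at caddy x +80, y +62 mm (the yellow pot's own hole, empty at the start). The point lies on the hole's axis on the base where a pot stands, 26 mm below the deck's top. Axes as the caddy's.
- slot_green (a point): Hole of the caddy marked with the green chip, at caddy x +0, y +62 mm (empty; its pot is away and the hole stays empty). The point lies on the hole's axis on the base where a pot stands, 26 mm below the deck's top. Axes as the caddy's.
- slot_white (a point): Hole of the caddy marked with the white chip, at caddy x -80, y +62 mm (taken by the white-lidded pot). The point lies on the hole's axis on the base where a pot stands, 26 mm below the deck's top. Axes as the caddy's.
- slot_blue (a point): Hole of the caddy marked with the blue chip, at caddy x +80, y -62 mm (taken by the blue-lidded pot). The point lies on the hole's axis on the base where a pot stands, 26 mm below the deck's top. Axes as the caddy's.
- slot_red (a point): Hole of the caddy marked with the red chip, at caddy x +0, y -62 mm (taken by the red-lidded pot). The point lies on the hole's axis on the base where a pot stands, 26 mm below the deck's top. Axes as the caddy's.
- slot_black (a point): Hole of the caddy marked with the black chip, at caddy x -80, y -62 mm (taken by the black-lidded pot). The point lies on the hole's axis on the base where a pot stands, 26 mm below the deck's top. Axes as the caddy's.
- pot_white: Pot like the yellow one with a white lid, standing in the caddy's white-marked hole. Origin: centre of its underside.
- pot_blue: Pot like the yellow one with a blue lid, standing in the caddy's blue-marked hole. Origin: centre of its underside.
- pot_red: Pot like the yellow one with a red lid, standing in the caddy's red-marked hole. Origin: centre of its underside.
- pot_black: Pot like the yellow one with a black lid, standing in the caddy's black-marked hole. Origin: centre of its underside.
- pot_grey: Pot like the yellow one with a grey lid and band, standing on the bench; not part of the set, stays where it is. Origin: centre of its underside.
- cup: Empty open white plastic cup on the bench, rim dia. 84 mm, 75 mm high, 30 g. Origin: centre of its underside. Stays where it is.
- jug: Tall white measuring jug, dia. 116 mm at the rim, 165 mm high, handle to its +y reaching 98 mm from the axis. Origin: centre of its underside. Stays where it is.
- strip_blue: Flat strip of blue-glazed test tiles, 56 (x) x 190 (y) x 8 mm, lying on the bench. Origin: centre of its underside. Stays where it is.
- strip_green: Flat strip of green-glazed test tiles, 56 (x) x 190 (y) x 8 mm, lying on the bench. Origin: centre of its underside. Stays where it is.
- brush: Brush lying on the bench, 200 mm long along its x. Origin: under its middle. Stays where it is.
Not all that is in view belongs to the job. There is more than one size of the pot_red; the job needs the middle-sized.

How it is judged (in metres and radians):
On the way:
1. the yellow pot stands upright in the yellow-marked hole, let go, while the caddy still stands on the bench (distance between pot_yellow and slot_yellow below 0.012 m and angle between pot_yellow's own z axis and vertical below 0.1 rad and contact force between the fingers and pot_yellow below 0.05 N and linear speed of pot_yellow below 0.05 m/s and height (world z) of caddy below 0.006 m and angle between caddy's own z axis and vertical below 0.05 rad), for 0.2 s.
At the end, for the whole second after the job is handed in: Fingers hold the caddy by its handle (TCP within 80 mm of its middle), underside 60 to 160 mm up, within 200 mm of its start, tilt under 0.09 rad, slower than 0.02 m/s and 0.1 rad/s, touching nothing else; all five pots within 12 mm of their holes' floor points; other things moved under 30 mm (height (world z) of caddy between 0.06 and 0.16 m and distance of caddy from where it was at the start of the episode below 0.2 m and angle between caddy's own z axis and vertical below 0.09 rad and linear speed of caddy below 0.02 m/s and angular speed of caddy below 0.1 rad/s and contact force between the fingers and caddy above 2 N and contact force between caddy and pot_grey below 0.05 N and contact force between caddy and cup below 0.05 N and contact force between caddy and jug below 0.05 N and distance between the grasp point and handle below 0.08 m and distance between pot_yellow and slot_yellow below 0.012 m and distance between pot_white and slot_white below 0.012 m and distance between pot_blue and slot_blue below 0.012 m and distance between pot_red and slot_red below 0.012 m and distance between pot_black and slot_black below 0.012 m and distance of each of pot_grey, cup, jug, strip_blue, strip_green, brush from where it was at the start of the episode below 0.03 m); the arm keeps its last pose, push and grip.
It fails at once if the yellow pot was tipped by more than 35 degrees (angle between pot_yellow's own z axis and vertical above 0.6 rad).
It fails at once if the yellow pot was dropped (moved faster than 0.6 m/s out of the fingers) (linear speed of pot_yellow above 0.6 m/s and contact force between the fingers and pot_yellow below 0.01 N).
It fails at once if the caddy was tipped by more than 15 degrees (angle between caddy's own z axis and vertical above 0.26 rad).
It fails at once if a pot left its hole in the caddy (distance between pot_white and slot_white above 0.03 m or distance between pot_blue and slot_blue above 0.03 m or distance between pot_red and slot_red above 0.03 m or distance between pot_black and slot_black above 0.03 m).
It fails at once if another thing on the bench was moved by more than 30 mm (distance of any of pot_grey, cup, jug, strip_blue, strip_green, brush from where it was at the start of the episode above 0.03 m).
It also fails if it takes over 48 s, if anything falls off the work surface, if the arm or the gripper's body presses on something with over 40 N, if the wrist force passes 120 N, or if a joint passes its speed limit or range.

## Robot

A 6-joint arm with a two-finger parallel gripper is mounted at the origin on the work surface. World frame = base frame: x ahead of the robot, y to its left, z up, the work surface at z = 0. Lengths are in mm, angles in rad, forces in N, time in s.
With the tool pointing down it reaches from about 350 to 975 mm from the base axis. Payload 7.1 kg.
Tool frame: the origin (TCP) lies between the finger pads, 19 mm behind the fingertips; this is the grasp point; z points along the fingers, y is the line along which they close (so a half turn about z gives the same grasp; the last joint's range is limited). The gripper opens to 88 mm and grips with 3 to 60 N. Pads are 20 mm wide; open, the fingers measure 115 mm over their backs; the gripper's body (75 mm by 178 mm) begins 61 mm behind the grasp point.
Start: joints at [-1.319, 0.423, 1.63, -0, 1.089, -0.019], TCP at [167.208, -602.201, 241.375] pointing down, gripper open.
Joint ranges: [-3, 3], [-0.9, 2.11], [0.09, 2.58], [-1.31, 4.45], [0.11, 2.69], [-2.54, 2.54]. Speed limits (rad/s): [2.39, 2.39, 3.01, 3.14, 3.14, 3.14].

## Interface

Orientations are given as a rotation vector (axis times angle).
In Python, from workcell import ctrl gives the robot as it stands.
- The arm moves only by the shell command python3 -m pendant 'ROWS'. ROWS is a JSON object of lists of equal length, an entry for each row: "grip": the opening, from -1 (shut) to 1 (fully open); "linear": the shift along the tool's x, y, z in mm, a list of three; "angular": the turn, a rotation vector about the tool's x, y, z in rad, a list of three. In form: {"grip": [grip, ...], "linear": [[tx, ty, tz], ...], "angular": [[ax, ay, az], ...]}. A call has 1 to 12 rows; each row shifts and turns the commanded pose from where the row before left it, along the tool's axes as they then stand; what a row does not reach is not made up. A row lasts 1/12 s, in which the tool goes at most 41.7 mm and 7.16 degrees, less where a joint would pass 70% of its speed; a pose out of reach is approached as far as the arm can. A call with a gripper value outside its range is refused whole. The fingers move at their own pace and stop on an object; the grip force is fixed at half the most. Time passes only in rows, so rows that do not move let the fingers close. It gives the time, the measured TCP pose, the force, the opening and the grip force at its end, in the units of the state.
- ctrl.get_obs(): the state, without advancing time (a new reading comes with each control period).
- ctrl.get_image(name): name is "scene" or "top" or "wrist"; returns the picture (400x640x3 uint8, red, green, blue); there is no depth.
- ctrl.camera_params(name): a dict with "vfov" (degrees; the focal length in pixels is half the picture's height over the tangent of half this angle, whatever the lens; pixels are square), "cx", "cy" (the principal point, pixels), "R" (3x3) and "t" (3): a world point X has camera coordinates R X + t; the wrist camera has in their place "T_tool_cam" (4x4, takes a point from camera to tool coordinates, whose origin is the TCP and whose axes are the flange's). Camera axes: x right, y down, z forward; pixel columns grow to the right and rows downward; lengths in mm; the calibration is good to about 2 mm. A picture is of the moment at which its call begins: read the wrist's pose just before it. camera_params takes no time and is no camera call.
- ctrl.close_job(): hands the job in; it is judged then, once.
The state is a dict: "t": time; "qpos": joint angles; "qvel": joint speeds; "joint_torque": joint torques, N m; "ee_pos": TCP position; "orientation": TCP orientation; "ft_force": force on the tool from outside, world axes, zero at the start; "moment": the same for the moment, N m; "width": finger opening in mm; "grasp_force": force on a finger pad.
Only numpy, scipy, OpenCV 4.12 (cv2) and the standard library are available. Lean on these libraries where they do the work, as an engineer would, in place of code of your own. Each camera call takes 0.05 s, during which the arm holds its last target. There are 200 camera calls.

## Working session

There is one attempt and no reset: what is moved stays moved. The work goes in short steps, Python scripts to look and compute and a shell command to move; the robot and the scene stay as the last step left them, time stands still between calls to the robot, and variables do not carry over. Pictures are saved under pics/ and viewed, at most 10 in all, crops included, and the job is handed in when it is done.

```bash
ls; mkdir -p pics; python3 - <<'E'
from workcell import ctrl
import cv2
for n in("scene","top"):
    cv2.imwrite(f"pics/{n}0.png",ctrl.get_image(n)[:,:,::-1])
    print(n,ctrl.camera_params(n))
print(ctrl.camera_params("wrist"));print(ctrl.get_obs())
E
```

```text
pics
scene {'vfov': 44.09999779187477, 'cx': 318.83707299598495, 'cy': 200.29261493399477, 'R': array([[ 0.8570077 ,  0.51502203,  0.01703285],
       [ 0.31736491, -0.50148374, -0.80485624],
       [-0.405977  ,  0.69517362, -0.59322535]]), 't': array([-495.30999911,  -45.53571341, 1482.55156628])}
top {'vfov': 54.34241631707847, 'cx': 319.2250017643291, 'cy': 195.76157898600755, 'R': array([[-0.02528853, -0.99957508, -0.0144968 ],
       [-0.99340143,  0.02674979, -0.11152601],
       [ 0.1118664 ,  0.01158081, -0.99365577]]), 't': array([ 52.30439868, 545.59530297, 993.87765149])}
{'vfov': 59.377339018989055, 'cx': 318.19038490390363, 'cy': 202.39194424723195, 'T_tool_cam': array([[ 5.32893130e-04, -9.64101325e-01, -2.65534086e-01,
         7.32883808e+01],
       [ 9.99999690e-01,  3.59650867e-04,  7.01051567e-04,
         5.68763333e-01],
       [-5.80385181e-04, -2.65534377e-01,  9.64101218e-01,
        -1.43404805e+02],
       [ 0.00000000e+00,  0.00000000e+00,  0.00000000e+00,
         1.00000000e+00]])}
{'t': 0.1, 'qpos': array([-1.31898890e+00,  4.23772767e-01,  1.63061214e+00,  1.43960655e-05,
        1.08857211e+00, -1.90161857e-02]), 'qvel': array([-6.77994290e-04, -1.93386336e-03, -7.20701552e-04, -9.57366145e-04,
        4.98791217e-04, -8.25661035e-05]), 'joint_torque': array([ 4.11170413e-04, -5.45609701e+01, -2.74325198e+01,  6.45685382e-02,
        1.88059226e-02, -2.52326544e-05]), 'ee_pos': array([ 167.10412834, -601.75671627,  240.67475723]), 'orientation': array([-3.11149118e+00, -4.23916306e-01,  2.28896929e-04]), 'ft_force': array([0.69294943, 0.50229987, 0.80906814]), 'moment': array([-0.01729418, -0.05306778, -0.06899181]), 'grasp_force': 0.0, 'width': 88.0218199713543}
```

View pics/scene0.png

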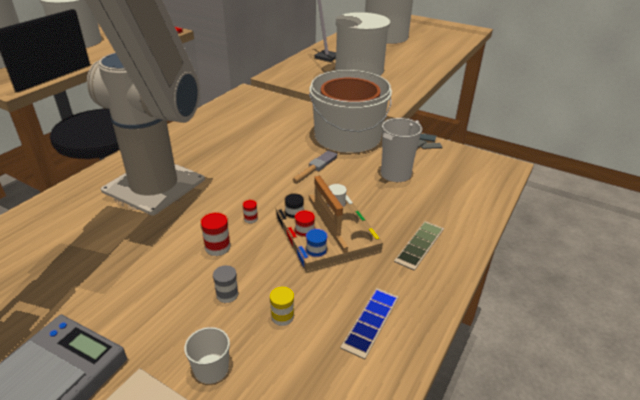

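View pics/top0.png

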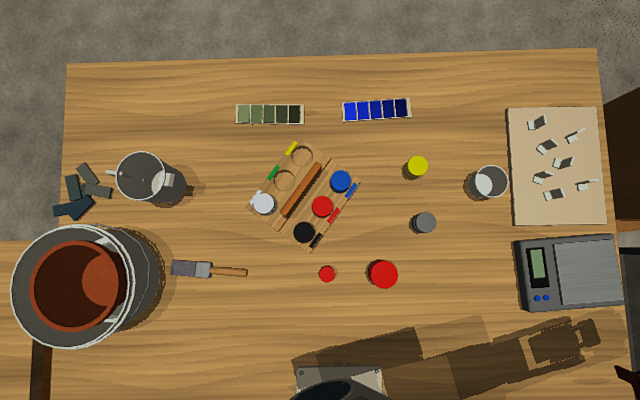

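The top view shows the yellow pot at (417,166) and the grey pot at (424,222). The caddy is centred near (302,193), with lids white (263,203), blue (341,181), red (322,206) and black (304,232). The yellow chip is at (291,147), with its empty hole near (302,155). The two reds at (327,273) and (383,274) are decoys.

```bash
cat > h.py <<'E'
import numpy as np,cv2
from workcell import ctrl
from scipy.optimize import least_squares
from scipy.spatial.transform import Rotation as Ro
def cam(n,T=None):
    p=ctrl.camera_params(n);f=200/np.tan(np.radians(p['vfov']/2))
    K=np.array([[f,0,p['cx']],[0,f,p['cy']],[0,0,1]])
    if n=='wrist':
        o=ctrl.get_obs();W=np.eye(4);W[:3,:3]=Ro.from_rotvec(o['orientation']).as_matrix();W[:3,3]=o['ee_pos']
        C=np.linalg.inv(W@p['T_tool_cam']);return K,C[:3,:3],C[:3,3]
    return K,np.array(p['R']),np.array(p['t'])
def proj(c,X):
    K,R,t=c;q=(K@(R@np.atleast_2d(X).T+t[:,None])).T;return q[:,:2]/q[:,2:]
def back(c,uv,z):
    K,R,t=c;d=R.T@np.linalg.inv(K)@np.array([uv[0],uv[1],1.]);o=-R.T@t;return o+d*(z-o[2])/d[2]
def blob(im,lo,hi,near,r=25,inv=False):
    h=cv2.cvtColor(im,cv2.COLOR_RGB2HSV);m=cv2.inRange(h,np.array(lo),np.array(hi))
    n,l,s,c=cv2.connectedComponentsWithStats(m)
    return sorted([(int(s[i,4]),c[i].round(1).tolist()) for i in range(1,n) if np.hypot(*(c[i]-near))<r and s[i,4]>25],reverse=True)
E
python3 - <<'E'
from h import *
im=ctrl.get_image('top');c=cam('top')
Y=blob(im,(22,150,90),(34,255,255),(417,166));B=blob(im,(105,150,60),(125,255,255),(341,181),12)
R=blob(im,(0,215,90),(5,255,255),(322,206),10);W=blob(im,(0,0,170),(180,40,255),(263,203),14);K=blob(im,(0,0,0),(180,255,45),(304,232),14)
G=blob(im,(0,0,70),(180,40,140),(424,222),14)
print(Y,B,R,W,K,G,sep='\n')
print('yellow',back(c,Y[0][1],70),'grey',back(c,(424,222),70),'cup',back(c,(490,182),75))
M=np.array([[80,-62],[0,-62],[-80,62],[-80,-62]])
uv=np.array([B[0][1],R[0][1],W[0][1],K[0][1]])
P=np.array([back(c,u,78)[:2] for u in uv])
def f(p):
    a=p[2];Q=np.array([[np.cos(a),-np.sin(a)],[np.sin(a),np.cos(a)]]);return ((Q@M.T).T+p[:2]-P).ravel()
s=least_squares(f,[600,0,.9]);p=s.x;print('caddy',p,np.degrees(p[2]),f(p).round(1))
a=p[2];Q=np.array([[np.cos(a),-np.sin(a)],[np.sin(a),np.cos(a)]])
S=p[:2]+Q@[80,62];print('slot',S,'px',proj(c,[*S,34]))
E
```

```text
[(339, [417.2, 165.3])]
[(322, [340.2, 180.4])]
[(328, [321.9, 205.9])]
[(364, [262.1, 201.8])]
[(327, [303.5, 232.0]), (53, [314.8, 240.0])]
[(309, [425.6, 221.8])]
yellow [ 613.56463054 -213.37582243   70.        ] grey [ 469.32359113 -222.65033101   70.        ] cup [ 565.01856887 -391.89482851   75.        ]
caddy [553.98280441  81.09810187  -0.65801964] -37.70174798873617 [ 0.4 -0.6  0.3  0.6 -1.5 -2.1  0.8  2.1]
slot [655.19536758  81.22870989] px [[301.91467939 155.49313682]]
```

```bash
python3 -m pendant '{"grip":[1,1,1,1,1,1,1,1,1,1,1,1],"linear":[[0,0,0],[0,0,0],[0,0,0],[0,0,0],[0,0,0],[0,0,0],[36,7,0],[36,7,0],[36,7,0],[36,7,0],[36,7,0],[36,7,0]],"angular":[[0,0,-0.107],[0,0,-0.107],[0,0,-0.107],[0,0,-0.107],[0,0,-0.107],[0,0,-0.107],[0,0,0],[0,0,0],[0,0,0],[0,0,0],[0,0,0],[0,0,0]]}'
python3 -m pendant '{"grip":[1,1,1,1,1,1,1,1,1,1,1,1],"linear":[[36,7,0],[36,7,0],[36,7,0],[36,7,0],[36,7,0],[36,7,0],[36,7,0],[36,7,10],[36,7,15],[36,7,15],[0,0,15],[0,0,10]],"angular":[[0,0,0],[0,0,0],[0,0,0],[0,0,0],[0,0,0],[0,0,0],[0,0,0],[0,0,0],[0,0,0],[0,0,0],[0,0,0],[0,0,0]]}'
python3 -m pendant '{"grip":[1,1],"linear":[[0,0,0],[0,0,0]],"angular":[[0,0,0],[0,0,0]]}'
cat >> h.py <<'E'
def goto(x,y,z,yaw):
    "tool-axis delta to reach TCP xyz pointing down with tool y at yaw"
    o=ctrl.get_obs();A=Ro.from_rotvec(o['orientation']);c,s=np.cos(yaw),np.sin(yaw)
    T=Ro.from_matrix(np.array([[-s,c,0],[c,s,0],[0,0,-1]]).T if 0 else np.column_stack([[-s,c,0],[c,s,0],[0,0,-1]]))
    print('at',o['ee_pos'].round(1),'lin',A.inv().apply(np.array([x,y,z])-o['ee_pos']).round(1),'ang',(A.inv()*T).as_rotvec().round(3),'width',round(o['width'],1),'q6',o['qpos'][5].round(2))
E
python3 - <<'E'
from h import *
c=cam('wrist');im=ctrl.get_image('wrist');cv2.imwrite('pics/w1.png',im[:,:,::-1])
goto(613.6,-213.4,62,-.658)
e=proj(c,[613.6,-213.4,70])[0];print('expected px',e)
b=blob(im,(22,150,90),(34,255,255),e,80);print(b)
print(back(c,b[0][1],70))
E
```

```text
t: 1.15
ee_pos: [333.4, -455.6, 241.2]
orientation: [-2.82, -1.384, 0.0]
ft_force: [0.3, 0.6, 0.2]
width: 88.0
grasp_force: 0.0
t: 2.15
ee_pos: [608.6, -213.0, 174.4]
orientation: [-2.817, -1.388, 0.002]
ft_force: [-0.5, -0.2, -0.1]
width: 87.9
grasp_force: 0.0
t: 2.32
ee_pos: [607.1, -215.4, 175.8]
orientation: [-2.819, -1.383, 0.002]
ft_force: [0.3, -0.0, 0.8]
width: 88.1
grasp_force: 0.0
at [ 607.5 -215.8  176.7] lin [  5.7   3.4 114.7] ang [-0.     0.    -0.001] width 88.1 q6 0.3
expected px [322.46195992 200.36275476]
[(3693, [323.7, 199.3]), (77, [319.8, 161.0])]
[ 614.81302812 -213.31475639   70.        ]
```

View pics/w1.png

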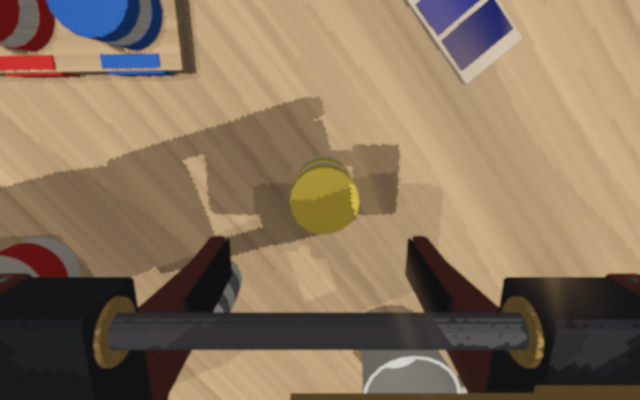

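The wrist view shows the yellow lid at (324,199) between the open fingers, 1 mm from the prediction. I'll descend and grip the lid.

```bash
python3 -m pendant '{"grip":[1,1,1,1,1,1,1,1,1,1,1,1],"linear":[[3,2,10],[3,2,15],[0,0,15],[0,0,15],[0,0,15],[0,0,15],[0,0,12],[0,0,8],[0,0,5],[0,0,3],[0,0,0],[0,0,0]],"angular":[[0,0,0],[0,0,0],[0,0,0],[0,0,0],[0,0,0],[0,0,0],[0,0,0],[0,0,0],[0,0,0],[0,0,0],[0,0,0],[0,0,0]]}'
python3 -m pendant '{"grip":[0.6,0.4,0.3,0.2,0.1,0,-0.1,-0.2,-0.3,-0.3,-0.3,-0.3],"linear":[[0,0,0],[0,0,0],[0,0,0],[0,0,0],[0,0,0],[0,0,0],[0,0,0],[0,0,0],[0,0,0],[0,0,0],[0,0,0],[0,0,0]],"angular":[[0,0,0],[0,0,0],[0,0,0],[0,0,0],[0,0,0],[0,0,0],[0,0,0],[0,0,0],[0,0,0],[0,0,0],[0,0,0],[0,0,0]]}'

```

```text
t: 3.37
ee_pos: [615.3, -212.8, 63.8]
orientation: [2.82, 1.384, 0.001]
ft_force: [0.5, -0.4, 0.9]
width: 87.6
grasp_force: 0.0
t: 4.37
ee_pos: [615.0, -212.7, 63.5]
orientation: [2.82, 1.385, 0.0]
ft_force: [0.2, 0.2, 2.4]
width: 51.1
grasp_force: 30.0
```

```bash
python3 -m pendant '{"grip":[-0.3,-0.3,-0.3,-0.3,-0.3,-0.3,-0.3,-0.3,-0.3,-0.3,-0.3,-0.3],"linear":[[0,0,-3],[0,0,-6],[0,0,-12],[0,0,-16],[0,0,-18],[0,0,-18],[0,0,-16],[0,0,-12],[0,0,-7],[0,0,-2],[0,0,0],[0,0,0]],"angular":[[0,0,0],[0,0,0],[0,0,0],[0,0,0],[0,0,0],[0,0,0],[0,0,0],[0,0,0],[0,0,0],[0,0,0],[0,0,0],[0,0,0]]}'
python3 -m pendant '{"grip":[-0.3,-0.3,-0.3,-0.3,-0.3,-0.3,-0.3,-0.3,-0.3,-0.3,-0.3,-0.3],"linear":[[7,-4,0],[14,-8,0],[21,-12,0],[26,-15,0],[26,-15,0],[26,-15,0],[26,-15,0],[26,-15,0],[26,-15,0],[21,-12,0],[14,-8,0],[7,-4,0]],"angular":[[0,0,0],[0,0,0],[0,0,0],[0,0,0],[0,0,0],[0,0,0],[0,0,0],[0,0,0],[0,0,0],[0,0,0],[0,0,0],[0,0,0]]}'
python3 -m pendant '{"grip":[-0.3,-0.3,-0.3,-0.3],"linear":[[10,-6,0],[7,-4,0],[0,0,0],[0,0,0]],"angular":[[0,0,0],[0,0,0],[0,0,0],[0,0,0]]}'
python3 - <<'E'
from h import *
c=cam('wrist');im=ctrl.get_image('wrist');cv2.imwrite('pics/w2.png',im[:,:,::-1])
goto(655.2,81.2,72,-.658)
print(ctrl.get_obs()['ft_force'])
a=-.658;Q=np.array([[np.cos(a),-np.sin(a)],[np.sin(a),np.cos(a)]]);C=np.array([554,81.1])
for m,z in([80,62],34),([0,62],34),([118,103],34),([80,103],34),([118,-103],34):print(m,proj(c,[*(C+Q@m),z]).round(1))
E
```

```text
t: 5.37
ee_pos: [614.4, -212.5, 172.7]
orientation: [-2.819, -1.384, 0.001]
ft_force: [-0.7, -0.8, -0.8]
width: 51.4
grasp_force: 30.0
t: 6.37
ee_pos: [652.1, 64.8, 172.8]
orientation: [-2.818, -1.388, 0.001]
ft_force: [-0.5, 0.2, -1.5]
width: 51.1
grasp_force: 30.0
t: 6.7
ee_pos: [654.9, 80.9, 173.3]
orientation: [2.82, 1.384, -0.0]
ft_force: [-0.3, -1.2, -1.3]
width: 51.4
grasp_force: 30.0
at [654.9  80.5 173.3] lin [  0.8  -0.2 101.3] ang [-0.     0.    -0.001] width 51.4 q6 0.76
[ 0.28797119 -0.56256666 -0.96813005]
[80, 62] [[316.9 195.8]]
[0, 62] [[220.6 195.8]]
[118, 103] [[364.3 146.2]]
[80, 103] [[316.8 146.2]]
[118, -103] [[356.7 362.8]]
```

View pics/w2.png

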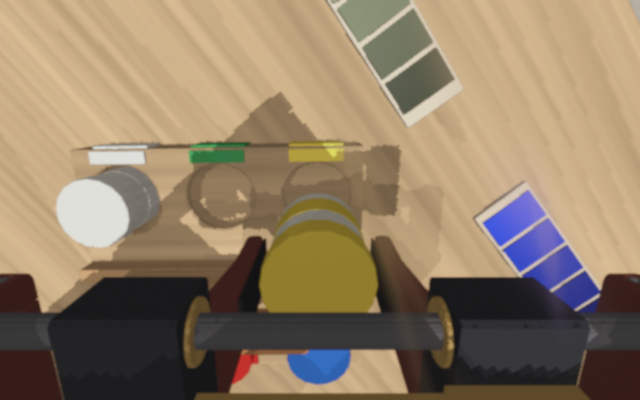

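The wrist view shows the yellow chip at (317,152), the green hole's ring centred near (221,194) and the deck's right end at x≈361. All are within about 2 px of the fitted model, so I'll descend gently.

```bash
python3 -m pendant '{"grip":[-0.3,-0.3,-0.3,-0.3,-0.3,-0.3,-0.3,-0.3,-0.3,-0.3],"linear":[[1,0,3],[1,0,7],[0,0,11],[0,0,12],[0,0,12],[0,0,11],[0,0,8],[0,0,4],[0,0,0],[0,0,0]],"angular":[[0,0,0],[0,0,0],[0,0,0],[0,0,0],[0,0,0],[0,0,0],[0,0,0],[0,0,0],[0,0,0],[0,0,0]]}'
python3 - <<'E'
from h import *
c=cam('scene');im=ctrl.get_image('scene')
cv2.imwrite('pics/s2.png',cv2.resize(im[150:300,240:420],None,fx=4,fy=4,interpolation=cv2.INTER_CUBIC)[:,:,::-1])
goto(656.4,82.8,72,-.658)
E
```

```text
t: 7.58
ee_pos: [656.2, 82.8, 105.2]
orientation: [-2.82, -1.385, 0.0]
ft_force: [-0.8, 0.2, -0.5]
width: 51.3
grasp_force: 30.0
at [656.5  82.8 105.7] lin [-0.1 -0.1 33.7] ang [ 0. -0.  0.] width 51.5 q6 0.77
```

View pics/s2.png

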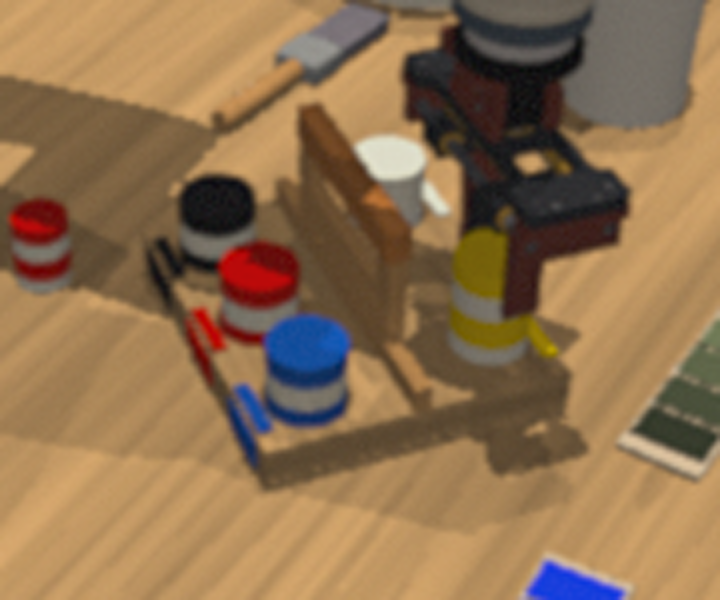

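The scene crop shows the upright pot just above the hole at (490,350), next to the yellow chip, with the gripper clear of the handle. I'll lower it in small rows and watch the force.

```bash
python3 -m pendant '{"grip":[-0.3,-0.3,-0.3,-0.3,-0.3,-0.3,-0.3,-0.3],"linear":[[0,0,2],[0,0,3],[0,0,3],[0,0,3],[0,0,2],[0,0,1],[0,0,0],[0,0,0]],"angular":[[0,0,0],[0,0,0],[0,0,0],[0,0,0],[0,0,0],[0,0,0],[0,0,0],[0,0,0]]}'
```

```text
t: 8.3
ee_pos: [656.2, 82.8, 91.3]
orientation: [-2.82, -1.384, 0.0]
ft_force: [0.2, -0.1, -0.2]
width: 51.9
grasp_force: 30.0
```

```bash
python3 -m pendant '{"grip":[-0.3,-0.3,-0.3,-0.3,-0.3,-0.3,-0.3,-0.3,-0.3,-0.3,-0.3,-0.3],"linear":[[0,0,2],[0,0,3],[0,0,3],[0,0,3],[0,0,2],[0,0,2],[0,0,1],[0,0,1],[0,0,1],[0,0,0],[0,0,0],[0,0,0]],"angular":[[0,0,0],[0,0,0],[0,0,0],[0,0,0],[0,0,0],[0,0,0],[0,0,0],[0,0,0],[0,0,0],[0,0,0],[0,0,0],[0,0,0]]}'
```

```text
t: 9.3
ee_pos: [656.3, 82.8, 73.5]
orientation: [2.82, 1.385, 0.0]
ft_force: [-0.5, 0.4, -0.7]
width: 51.3
grasp_force: 30.0
```

```bash
python3 -m pendant '{"grip":[-0.3,-0.3,-0.3,-0.3,-0.3,-0.3,-0.3],"linear":[[0,0,0.7],[0,0,0.7],[0,0,0.6],[0,0,0],[0,0,0],[0,0,0],[0,0,0]],"angular":[[0,0,0],[0,0,0],[0,0,0],[0,0,0],[0,0,0],[0,0,0],[0,0,0]]}'
```

```text
t: 9.88
ee_pos: [656.3, 82.8, 71.5]
orientation: [2.82, 1.385, 0.0]
ft_force: [-1.1, 0.6, 1.0]
width: 51.3
grasp_force: 30.0
```

```bash
python3 -m pendant '{"grip":[0.25,0.35,0.5,0.6,0.6,0.6,0.6,0.6,0.6,0.6],"linear":[[0,0,0],[0,0,0],[0,0,0],[0,0,0],[0,0,0],[0,0,0],[0,0,0],[0,0,0],[0,0,0],[0,0,0]],"angular":[[0,0,0],[0,0,0],[0,0,0],[0,0,0],[0,0,0],[0,0,0],[0,0,0],[0,0,0],[0,0,0],[0,0,0]]}'
python3 -m pendant '{"grip":[0.6,0.6,0.6,0.6,0.6,0.6,0.6,0.6,0.6,0.6,0.6,0.6],"linear":[[0,0,-3],[0,0,-6],[0,0,-12],[0,0,-18],[0,0,-20],[0,0,-20],[0,0,-20],[0,0,-20],[0,0,-18],[0,0,-10],[0,0,0],[0,0,0]],"angular":[[0,0,0],[0,0,0],[0,0,0],[0,0,0],[0,0,0],[0,0,0],[0,0,0],[0,0,0],[0,0,0],[0,0,0],[0,0,0],[0,0,0]]}'
python3 - <<'E'
from h import *
cw=cam('wrist');im=ctrl.get_image('wrist');cv2.imwrite('pics/w3.png',im[:,:,::-1])
e=proj(cw,[655.2,81.2,78])[0];b=blob(im,(22,150,90),(34,255,255),e,60);print(e,b[:2],back(cw,b[0][1],78))
goto(554,81.1,220,-.658+np.pi/2);goto(554,81.1,220,-.658-np.pi/2)
print(ctrl.get_obs()['qpos'].round(2))
E
```

```text
t: 10.72
ee_pos: [656.2, 82.8, 71.4]
orientation: [-2.82, -1.384, -0.0]
ft_force: [0.7, -0.5, -0.5]
width: 70.3
grasp_force: 0.0
t: 11.72
ee_pos: [656.3, 82.8, 219.1]
orientation: [2.82, 1.384, 0.002]
ft_force: [0.3, 0.0, -0.7]
width: 70.4
grasp_force: 0.0
[316.86833673 198.256805  ] [(2855, [317.4, 196.7]), (421, [313.2, 151.0])] [656.37720382  81.99382104  78.        ]
at [655.8  82.7 218. ] lin [-63.5 -79.5  -2. ] ang [-1.000e-03 -0.000e+00 -1.571e+00] width 70.3 q6 0.77
at [655.8  82.7 218. ] lin [-63.5 -79.5  -2. ] ang [-0.000e+00  1.000e-03  1.571e+00] width 70.3 q6 0.77
[0.11 0.5  1.56 0.   1.08 0.77]
```

View pics/w3.png

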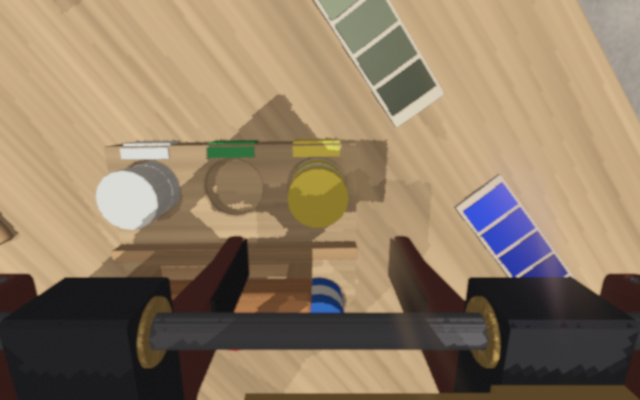

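The wrist view shows the yellow pot standing in its hole at (317,197), with its lid measured at (656.4, 82.0), and the fingers are clear. Next I move over the handle and turn.

```bash
python3 -m pendant '{"grip":[1,1,1,1,1,1,1,1,1,1,1,1],"linear":[[-8,-10,0],[-16,-20,0],[-16,-20,0],[-16,-20,0],[-8,-10,0],[0,0,0],[0,0,0],[0,0,0],[0,0,0],[0,0,0],[0,0,0],[0,0,0]],"angular":[[0,0,0],[0,0,0],[0,0,0],[0,0,0],[0,0,0],[0,0,-0.12],[0,0,-0.12],[0,0,-0.12],[0,0,-0.12],[0,0,-0.12],[0,0,-0.12],[0,0,-0.12]]}'
python3 -m pendant '{"grip":[1,1,1,1,1,1,1,1,1],"linear":[[0,0,0],[0,0,0],[0,0,0],[0,0,0],[0,0,0],[0,0,0],[0,0,0],[0,0,0],[0,0,0]],"angular":[[0,0,-0.12],[0,0,-0.12],[0,0,-0.12],[0,0,-0.12],[0,0,-0.12],[0,0,-0.131],[0,0,0],[0,0,0],[0,0,0]]}'
python3 - <<'E'
from h import *
c=cam('wrist');im=ctrl.get_image('wrist')
goto(554,81.1,128,-.658+np.pi/2)
a=-.658;Q=np.array([[np.cos(a),-np.sin(a)],[np.sin(a),np.cos(a)]]);C=np.array([554,81.1])
q=np.array([proj(c,[*(C+Q@m),140])[0] for m in ([75,9],[75,-9],[-75,-9],[-75,9])]);print(q.round(1))
cv2.polylines(im,[q.round().astype(np.int32)],True,(0,255,0),1)
cv2.imwrite('pics/w4.png',im[:,:,::-1])
E
```

```text
t: 12.77
ee_pos: [552.8, 80.9, 216.8]
orientation: [-2.002, -2.419, 0.003]
ft_force: [0.4, 1.3, 1.1]
width: 88.0
grasp_force: 0.0
t: 13.52
ee_pos: [553.4, 81.0, 217.6]
orientation: [-1.029, -2.967, 0.001]
ft_force: [-0.2, 0.5, 0.1]
width: 87.5
grasp_force: 0.0
at [553.4  81.  217.8] lin [-0.4  0.5 89.8] ang [-0.001 -0.001 -0.009] width 87.9 q6 -0.78
[[332.2 317.7]
 [307.2 317.9]
 [302.9 101.2]
 [332.6 101. ]]
```

View pics/w4.png

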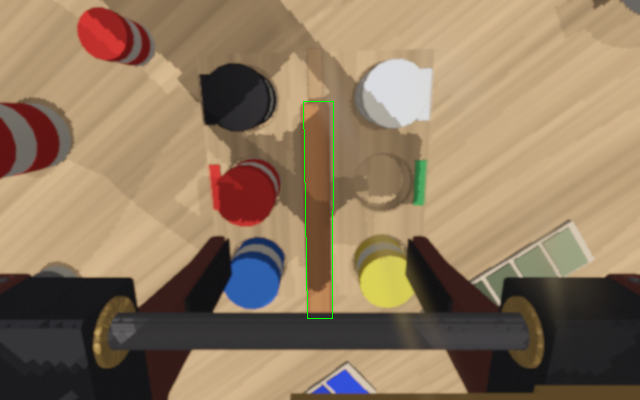

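The overlay of the model bar (x 303–333, from y=101) lies on the handle exactly, so I descend and grip it.

```bash
python3 -m pendant '{"grip":[1,1,1,1,1,1,1,1,1,1,1,1],"linear":[[0,0.5,5],[0,0,10],[0,0,14],[0,0,14],[0,0,14],[0,0,13],[0,0,10],[0,0,6],[0,0,3],[0,0,1],[0,0,0],[0,0,0]],"angular":[[0,0,-0.009],[0,0,0],[0,0,0],[0,0,0],[0,0,0],[0,0,0],[0,0,0],[0,0,0],[0,0,0],[0,0,0],[0,0,0],[0,0,0]]}'
python3 -m pendant '{"grip":[0.5,0.2,0,-0.15,-0.3,-0.4,-0.5,-0.55,-0.6,-0.7,-0.8,-0.9],"linear":[[0,0,0],[0,0,0],[0,0,0],[0,0,0],[0,0,0],[0,0,0],[0,0,0],[0,0,0],[0,0,0],[0,0,0],[0,0,0],[0,0,0]],"angular":[[0,0,0],[0,0,0],[0,0,0],[0,0,0],[0,0,0],[0,0,0],[0,0,0],[0,0,0],[0,0,0],[0,0,0],[0,0,0],[0,0,0]]}'
python3 -m pendant '{"grip":[-1,-1,-1,-1,-1,-1],"linear":[[0,0,0],[0,0,0],[0,0,0],[0,0,0],[0,0,0],[0,0,0]],"angular":[[0,0,0],[0,0,0],[0,0,0],[0,0,0],[0,0,0],[0,0,0]]}'
```

```text
t: 14.57
ee_pos: [554.4, 81.5, 128.9]
orientation: [1.01, 2.974, 0.001]
ft_force: [0.6, 0.9, 0.2]
width: 87.9
grasp_force: 0.0
t: 15.57
ee_pos: [553.6, 81.1, 128.3]
orientation: [-1.009, -2.974, 0.002]
ft_force: [-2.6, -2.6, 2.9]
width: 17.8
grasp_force: 30.0
t: 16.07
ee_pos: [553.6, 81.1, 128.3]
orientation: [-1.01, -2.974, 0.001]
ft_force: [-2.1, -4.5, 3.1]
width: 17.6
grasp_force: 30.0
```

Gripped on the 18 mm bar. I'll lift about 25 mm slowly and check for tilt.

```bash
python3 -m pendant '{"grip":[-1,-1,-1,-1,-1,-1,-1,-1,-1,-1,-1,-1],"linear":[[0,0,-1],[0,0,-2],[0,0,-3],[0,0,-4],[0,0,-4],[0,0,-4],[0,0,-3],[0,0,-2],[0,0,-1],[0,0,-1],[0,0,0],[0,0,0]],"angular":[[0,0,0],[0,0,0],[0,0,0],[0,0,0],[0,0,0],[0,0,0],[0,0,0],[0,0,0],[0,0,0],[0,0,0],[0,0,0],[0,0,0]]}'
python3 - <<'E'
from h import *
o=ctrl.get_obs();print(o['ft_force'],o['moment'])
im=ctrl.get_image('scene');cv2.imwrite('pics/s3.png',cv2.resize(im[130:300,240:420],None,fx=3.5,fy=3.5,interpolation=cv2.INTER_CUBIC)[:,:,::-1])
E
```

```text
t: 17.07
ee_pos: [554.0, 81.4, 153.3]
orientation: [-1.01, -2.975, 0.0]
ft_force: [0.1, -0.1, -7.4]
width: 17.9
grasp_force: 30.0
[ 0.08984462 -0.12890119 -7.40802827] [ 0.08370715 -0.20360257 -0.02119309]
```

View pics/s3.png

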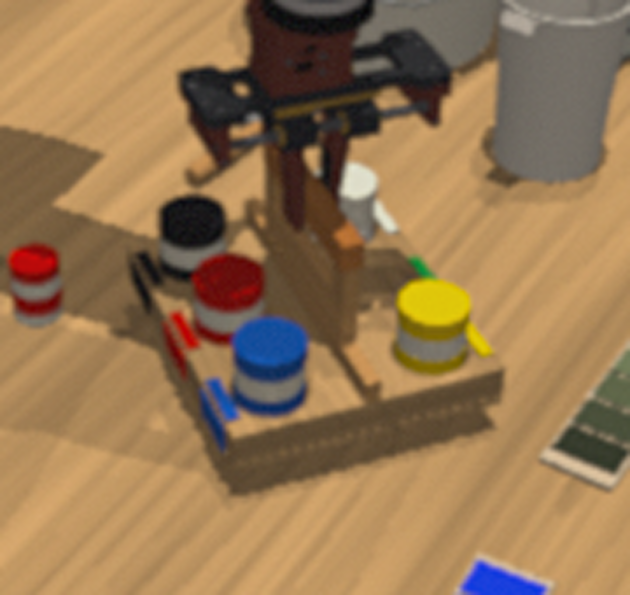

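The caddy is in the air with all pots in their holes and carries its full weight (7.4 N). I'll quantify the tilt from the lids.

```bash
cat >> h.py <<'E'
def tilt():
    o=ctrl.get_obs();im=ctrl.get_image('scene');c=cam('scene')
    names={'Y':([80,62],(22,150,80),(34,255,255)),'B':([80,-62],(105,150,50),(125,255,255)),'R':([0,-62],(0,200,50),(5,255,255)),'K':([-80,-62],(0,0,0),(180,255,50))}
    a=-.658;M=[];U=[]
    th=np.linspace(0,6.283,40)
    def lidpx(Rm,t,m):  # centroid of lid silhouette
        P=np.vstack([np.c_[m[0]+26*np.cos(th),m[1]+26*np.sin(th),np.full(40,z)] for z in(61,78)])
        h=cv2.convexHull(proj(c,P@Rm.T+t).astype(np.float32));k=cv2.moments(h);return np.array([k['m10'],k['m01']])/k['m00']
    for n,(m,lo,hi) in names.items():
        e=lidpx(Ro.from_euler('z',a).as_matrix(),np.array([554,81.1,o['ee_pos'][2]-128.3]),m)
        b=blob(im,lo,hi,e,14);print(n,e.round(1),b[:2])
        if b: M.append(m);U.append(b[0][1])
    z=o['ee_pos'][2]-128.3
    f=lambda p:np.concatenate([lidpx(Ro.from_euler('ZY',[a,p[0]]).as_matrix(),np.array([p[1],p[2],z]),m)-u for m,u in zip(M,U)])
    s=least_squares(f,[0,554,81]);print('pitch about caddy y',s.x.round(3),f(s.x).round(1))
E
python3 - <<'E'
from h import *
tilt()
E
```

```text
Y [363.3 218.9] [(355, [364.7, 218.8])]
B [316.4 230. ] [(285, [316.6, 229.1])]
R [304.9 210.8] [(220, [304.9, 210.2])]
K [294.5 193.4] [(209, [294.5, 193.3])]
pitch about caddy y [-1.30000e-02  5.54656e+02  8.17210e+01] [-1.1 -0.5  0.   0.3  0.2  0.4  0.2  0.2]
```

Level to within about 0.01 rad. Now lift the remaining 75 mm.

```bash
python3 -m pendant '{"grip":[-1,-1,-1,-1,-1,-1,-1,-1,-1,-1,-1,-1],"linear":[[0,0,-2],[0,0,-4],[0,0,-6],[0,0,-8],[0,0,-10],[0,0,-10],[0,0,-10],[0,0,-9],[0,0,-7],[0,0,-5],[0,0,-3],[0,0,-1]],"angular":[[0,0,0],[0,0,0],[0,0,0],[0,0,0],[0,0,0],[0,0,0],[0,0,0],[0,0,0],[0,0,0],[0,0,0],[0,0,0],[0,0,0]]}'
python3 -m pendant '{"grip":[-1,-1,-1,-1,-1,-1,-1,-1],"linear":[[0,0,0],[0,0,0],[0,0,0],[0,0,0],[0,0,0],[0,0,0],[0,0,0],[0,0,0]],"angular":[[0,0,0],[0,0,0],[0,0,0],[0,0,0],[0,0,0],[0,0,0],[0,0,0],[0,0,0]]}'
python3 - <<'E'
from h import *
tilt();print(ctrl.get_obs()['qvel'].round(4))
im=ctrl.get_image('scene');cv2.imwrite('pics/s4.png',im[:,:,::-1])
E
```

```text
t: 18.17
ee_pos: [554.2, 81.5, 228.9]
orientation: [1.01, 2.974, 0.0]
ft_force: [0.0, 0.6, -8.3]
width: 18.1
grasp_force: 30.0
t: 18.83
ee_pos: [554.0, 81.5, 228.3]
orientation: [-1.01, -2.975, 0.0]
ft_force: [0.5, -0.6, -8.4]
width: 17.9
grasp_force: 30.0
Y [365.6 194.2] [(368, [367.0, 194.3])]
B [316.8 204.9] [(299, [317.2, 204.0])]
R [304.9 186.2] [(231, [304.9, 185.8])]
K [294.2 169.3] [(217, [294.2, 169.3])]
pitch about caddy y [4.00000e-03 5.53925e+02 8.13560e+01] [-1.4  0.  -0.3  1.   0.1  0.4  0.  -0.1]
[-0.002  -0.0004 -0.0002  0.0014 -0.0004  0.001 ]
```

View pics/s4.png

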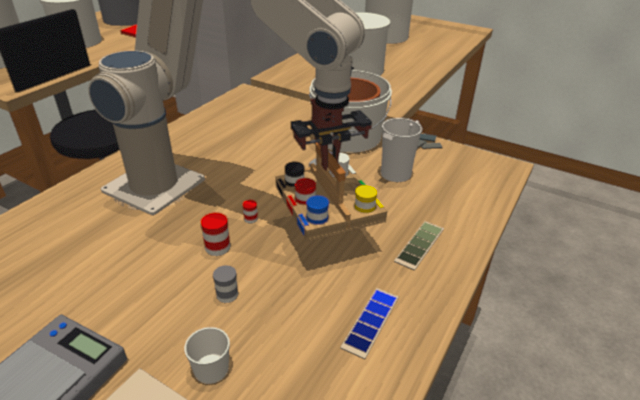

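The caddy hangs level around (330,205), about 100 mm up, with all five pots in place and the other things undisturbed. I'm handing the job in.

```bash
python3 -c "
from workcell import ctrl
print(ctrl.close_job())"
```

```text
the job is handed in; nothing more can be done
None
```

The yellow pot was set upright in its yellow-marked hole and released, and the caddy was handed in held by its handle about 100 mm up, level to within about 0.01 rad, with all five pots in place and the other things where they were; no verdict came back.

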